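Drip a freshly varnished drawer knob over the funnel

TASK

Set the funnel stem-down into the neck of the varnish jar, collar flat on the neck, and let go of it. Then take up the steel tongs, close their tips on the freshly varnished wooden knob, lift it off its drying stand and hold it upright over the middle of the funnel, a few centimetres above its mouth, so that it can drip back into the jar; finish while still holding it there with the tongs. The knob is wet: the gripper itself must not touch it; and leave the tape roll, the pencil sharpener and the stapler where they are.

Things in the scene. Friction and masses are not known exactly. Their poses are not given: they have to be found in the camera images.
- jar: Amber glass varnish jar standing loose, 0.6 kg: round body 70 mm in diameter and 48 mm high, sloping shoulder, neck 33 mm in outer diameter. Origin: centre of its underside; z up. Jar, funnel rest and drying stand share three places (left, middle, right) in any order.
- jar_mouth (a point): Centre of the jar's neck opening, at the level of the neck's rim, 75 mm above the desk. The bore is 22 mm in diameter and deeper than the stem is long.
- funnel_rest: Fixed dark wooden rest from which the funnel starts: foot disc 72 mm in diameter and 10 mm thick, post 38 mm in diameter, 50 mm high in all, with a 22 mm bore 30 mm deep (the funnel's stem is in it). Origin: centre of its underside.
- funnel: Loose aluminium funnel, 60 g, upright in the rest, origin 20 mm above the desk. Origin: lower end of the stem; z up its axis. Solid stem tapering from 12 mm diameter to 18 mm at z = 30 mm; flat collar, 31 mm diameter, z = 30 to 33 mm, sits on the rim of rest or jar neck (origin then 30 mm below that rim); cone to 56 mm diameter at z = 55 mm, then an upright rim band to z = 70 mm.
- funnel_mouth (a point): Centre of the funnel's mouth, level with its upper rim, 70 mm above the funnel's origin. Opening 52 mm in diameter; the rim band (56 mm outer diameter, 2 mm wall, 15 mm high) can be gripped across from above.
- stand: Fixed dark wooden drying stand: foot disc 68 mm in diameter and 10 mm thick, thin post 26 mm in diameter, 48 mm high in all, with a bore 14 mm in diameter and 16 mm deep from the top, in which the knob's foot stands loosely. Origin: centre of its underside.
- knob: Turned wooden drawer knob, about 30 g, loose in the drying stand with its origin 36 mm above the desk. Origin: lower end of its foot; z up its axis. Foot 10 mm in diameter, 12 mm long; head z = 12 to 40 mm, 36 mm in diameter over an upright side from z = 18 to 36 mm (middle at 27 mm): the tongs take it by that side.
- tongs: Steel strip spring tongs, 70 g, lying loose on edge: they open and close sideways, parallel to the desk. 173 mm long, 24 mm high, strip 3 mm. Origin: on the centre line at the underside, between the grip flats (x = -20 to 22 mm); x to the tips, y to the left arm, z up. Bend at x = -84 mm. At rest 50 mm over the outsides of the grip flats (at x = 0), where they can be taken across from above.
- tongs_tips (a point): Middle point between the tongs' flat tips (x = 61 to 89 mm), 75 mm along x from the tongs' origin, 12 mm above the underside. The tips are about 62 mm apart at rest, 36 mm (the knob's width) when the flats are squeezed to 37 mm over their outsides, and about 48 mm when squeezed to 43 mm: so they can be carried open.
- tongs_left: Left arm of the tongs (at +y), sprung. Origin at its pivot, underside, 75 mm behind the tongs' origin. Each arm yields from 3 N at the grip flat and needs 5.5 N to bring its tip to the knob; half of any force beyond that reaches the tip: grip with 15 to 25 N. Released, it springs open.
- tongs_right: Right arm of the tongs (at -y); origin at its pivot, underside.
- tape_roll: Bystander: roll of clear tape lying flat, 84 mm in diameter, 20 mm high. Origin: centre of its underside. Leave it alone.
- sharpener: Bystander: metal pencil sharpener, 30 x 24 x 14 mm. Origin: centre of its underside. Leave it alone.
- stapler: Bystander: black stapler, 130 x 32 x 42 mm, long along its x. Origin: centre of its underside. Leave it alone.
There are look-alikes about, which are no part of the job. What is meant by the funnel is not green or purple, and is the smaller of those in its own colour.

How it is judged (in metres and radians):
On the way, in this order (a step that is already met when the one before it is completed fails the run):
1. the funnel is seated in the jar's neck and let go (horizontal distance between funnel and jar_mouth below 0.008 m and z of funnel in the frame of jar_mouth below -0.026 m and angle between funnel's own z axis and vertical below 0.12 rad and angle between jar's own z axis and vertical below 0.1 rad and contact force between funnel and the fingers below 0.05 N), for 0.2 s.
2. the knob, pinched between both tips of the tongs, is lifted clear of its stand (contact force between each of tongs_left, tongs_right and knob above 0.3 N and contact force between each of tongs_left, tongs_right and the fingers above 0.5 N and z of knob in the frame of stand above 0.055 m and contact force between knob and stand below 0.02 N), for 0.2 s.
At the end, for the whole second after the job is handed in: Ends holding: fingers squeeze both tong arms (0.5 N), both pinch the knob (0.3 N); it hangs still, within 0.4 rad of upright, foot under 20 mm off the mouth's middle and 5-100 mm above, touching nothing else. Funnel upright (0.12 rad) in the upright jar, 8 mm off axis at most, 26 mm deep, untouched (all of step 1 and contact force between each of tongs_left, tongs_right and knob above 0.3 N and contact force between each of tongs_left, tongs_right and the fingers above 0.5 N and horizontal distance between knob and funnel_mouth below 0.02 m and z of knob in the frame of funnel_mouth between 0.005 and 0.1 m and angle between knob's own z axis and vertical below 0.4 rad and linear speed of knob below 0.03 m/s and contact force between knob and funnel below 0.02 N and contact force between knob and the fingers below 0.02 N and contact force between tongs and funnel below 0.05 N and contact force between tongs and jar below 0.05 N); the arm keeps its last pose, push and grip.
It fails at once if the gripper touches the wet knob (contact force between knob and the fingers above 0.1 N).
It fails at once if the tape roll is pushed away (over 30 mm) (distance of tape_roll from where it was at the start of the episode above 0.03 m).
It fails at once if the sharpener is pushed away (over 30 mm) (distance of sharpener from where it was at the start of the episode above 0.03 m).
It fails at once if the stapler is pushed away (over 30 mm) (distance of stapler from where it was at the start of the episode above 0.03 m).
It also fails if it takes over 61 s, if anything falls off the work surface, if the arm or the gripper's body presses on something with over 40 N, if the wrist force passes 120 N, or if a joint passes its speed limit or range.

ROBOT

A 7-joint arm with a two-finger parallel gripper is mounted at the origin on the work surface. World frame = base frame: x ahead of the robot, y to its left, z up, the work surface at z = 0. Lengths are in m, angles in degrees, forces in N, time in s.
With the tool pointing down it reaches from about 0.4 to 0.85 m from the base axis. Payload 4.5 kg.
Tool frame: the origin (TCP) lies at the very end of the fingers, on their centre line; the grasp point (between the pads) lies 19 mm behind it (grip_depth is the distance from the TCP to the grasp point, in m); z points along the fingers, y is the line along which they close (so a half turn about z gives the same grasp; the last joint's range is limited). The gripper opens to 88 mm and grips with 3 to 60 N. Pads are 18 mm wide; open, the fingers measure 123 mm over their backs; the gripper's body (75 mm by 187 mm) begins 45 mm behind the grasp point.
Start: joints at [-63.209, 39.483, -11.15, 89.685, 9.013, 51.709, -12.324], TCP at [0.263, 0.567, 0.239] pointing down, gripper open.
Joint ranges: [-172.22, 172.22], [-26.19, 119.32], [-84.43, 86.54], [7.71, 146.69], [-57.33, 237.33], [2.42, 119.75], [-152.13, 152.13]. Speed limits (degrees/s): [147.25, 147.25, 180, 180, 180, 180, 180].

INTERFACE

Orientations are given as [roll, pitch, yaw] about the fixed x, y, z axes, in that order (R = Rz(yaw) Ry(pitch) Rx(roll)).
In Python, from bench import sense, get_image, camera_model, finish_job, spot_in, masks_of, grip_depth gives the robot as it stands.
- The arm moves only by the shell command python3 -m inch 'ROWS'. ROWS is JSON, a list that holds one entry, the list of rows, each a list of 7 numbers: the closure, from -1 (fully open) to 1 (shut), so that 0 is half open, then the shift along the tool's x, y, z in cm, then the turn, a rotation vector about the tool's x, y, z in rad. A call has exactly 10 rows; each row shifts and turns the commanded pose from where the row before left it, along the tool's axes as they then stand; what a row does not reach is not made up. A row lasts 1/10 s, in which the tool goes at most 50 mm and 8.59 degrees, less where a joint would pass 70% of its speed; a pose out of reach is approached as far as the arm can. A call with a gripper value outside its range is refused whole. The fingers move at their own pace and stop on an object; the grip force is fixed at half the most. Time passes only in rows, so rows that do not move let the fingers close, or fill a call up. It gives the time, the measured TCP pose, the force, the opening and the grip force at its end, in the units of the state.
- sense(): the state, without advancing time (a new reading comes with each control period).
- get_image(name): name is "scene" or "side" or "wrist"; returns the picture (400x640x3 uint8, red, green, blue); there is no depth.
- camera_model(name): a dict with "intrinsics" (3x3 intrinsics, pixels), "rvec" (rotation vector, rad) and "tvec" (3), from world to camera coordinates, as OpenCV has them. Camera axes: x right, y down, z forward; pixel columns grow to the right and rows downward; lengths in m; the calibration is good to about 2 mm. A picture is of the moment at which its call begins: read the wrist's pose just before it. camera_model takes no time and is no camera call; for the wrist camera it gives the pose at the moment of the call.
- finish_job(): hands the job in; it is judged then, once.
Trained networks look in the newest picture that a camera, given by its name, has taken for a name from the list of things; names that differ only in an ending like _2 or _b are one class to them, and where a whole thing is asked for, a point or a joint stands for the part that bears it (a point fixed in the world has none). Each returns a list of dicts, best first, with "confidence" (0 to 1); they miss things now and then, are a little off and sometimes report something else, mostly with a low value. They report only what shows in the picture. A call takes as long as a camera call. They do not tell look-alikes from the thing itself.
- spot_in(camera, label): "bbox" ([left, top, right, bottom] in pixels, round what is visible of it).
- masks_of(camera, label): "mask" (400x640 bool, what is visible of it) and "bbox" ([left, top, right, bottom] in pixels, round what is visible of it).
The state is a dict: "clock": time; "joint_positions": joint angles; "dq": joint speeds; "joint_torque": joint torques, N m; "position": TCP position; "orientation": TCP orientation; "wrist_force": force on the tool from outside, world axes, zero at the start; "torque": the same for the moment, N m; "width": finger opening in m; "grasp_force": force on a finger pad.
Only numpy, scipy, OpenCV 4.12 (cv2) and the standard library are available. Lean on these libraries where they do the work, as an engineer would, in place of code of your own. Each camera call takes 0.05 s, during which the arm holds its last target. There are 200 camera calls.

## Working session

There is one attempt and no reset: what is moved stays moved. The work goes in short steps, Python scripts to look and compute and a shell command to move; the robot and the scene stay as the last step left them, time stands still between calls to the robot, and variables do not carry over. Pictures are saved under pics/ and viewed, at most 10 in all, crops included, and the job is handed in when it is done.

```bash
mkdir -p pics; ls
cat > h.py <<'E'
import numpy as np, cv2
from bench import *
def snap(cam,name=None):
    m=camera_model(cam); im=get_image(cam)
    if name: cv2.imwrite('pics/'+name,im[:,:,::-1])
    return m,im
def P(m):
    R=cv2.Rodrigues(np.array(m['rvec'],float))[0]
    return np.array(m['intrinsics'],float),R,np.array(m['tvec'],float).ravel()
def ray(m,uv,z):
    K,R,t=P(m); d=R.T@np.linalg.inv(K)@np.array([uv[0],uv[1],1.]); c=-R.T@t
    return c+d*(z-c[2])/d[2]
def proj(m,X):
    K,R,t=P(m); p=K@(R@np.array(X,float)+t); return p[:2]/p[2]
def tri(ms,uvs):
    A=[];b=[]
    for m,uv in zip(ms,uvs):
        K,R,t=P(m); M=K@np.c_[R,t]
        for i in (0,1):
            r=uv[i]*M[2]-M[i]; A.append(r[:3]); b.append(-r[3])
    return np.linalg.lstsq(np.array(A),np.array(b),rcond=None)[0]
E
python3 - <<'E'
from h import *
s=sense(); print(s['clock'],s['position'],s['orientation'],s['width'],grip_depth() if callable(grip_depth) else grip_depth)
ims=[]
for c in ('scene','side','wrist'):
    m,im=snap(c,c+'0.png'); K,R,t=P(m); print(c,(-R.T@t).round(3),R[2].round(2),K[0,0])
    for l in ('jar','funnel','funnel_rest','stand','knob','tongs','tape_roll','sharpener','stapler'):
        print(l,[(np.round(d['bbox']).astype(int).tolist(),round(d['confidence'],2)) for d in spot_in(c,l)])
E
```

```text
pics
0.0 [0.26245025 0.56652597 0.23791442] [-1.79894898e+02  7.01333538e-03  1.55153849e+02] 0.08845553003157218 0.0187
scene [ 0.974 -0.565  0.748] [-0.45  0.57 -0.69] 381.8738953434433
jar [([356, 158, 381, 187], 0.72), ([243, 275, 261, 296], 0.37)]
funnel [([374, 224, 402, 262], 0.71), ([280, 224, 302, 254], 0.69), ([329, 214, 353, 234], 0.58), ([354, 182, 383, 217], 0.56)]
funnel_rest [([324, 233, 354, 254], 0.88)]
stand [([240, 289, 270, 319], 0.57)]
knob [([328, 213, 353, 236], 0.35)]
tongs [([267, 192, 326, 230], 0.76)]
tape_roll [([418, 212, 452, 241], 0.69)]
sharpener [([318, 144, 326, 151], 0.56), ([413, 213, 450, 241], 0.23)]
stapler [([319, 291, 378, 342], 0.71)]
side [0.383 0.684 0.871] [ 0.17 -0.64 -0.75] 454.88012963181984
jar [([278, 269, 315, 308], 0.8), ([185, 228, 222, 265], 0.59)]
funnel [([237, 162, 267, 201], 0.92), ([332, 156, 355, 184], 0.9), ([389, 336, 401, 352], 0.75), ([266, 201, 301, 241], 0.63), ([286, 167, 314, 193], 0.59)]
funnel_rest [([290, 189, 314, 213], 0.58)]
stand [([328, 130, 355, 148], 0.86)]
knob []
tongs [([332, 207, 406, 231], 0.93)]
tape_roll [([186, 228, 222, 264], 0.74), ([281, 269, 315, 307], 0.57)]
sharpener [([387, 336, 399, 353], 0.51)]
stapler [([247, 131, 295, 159], 0.97)]
wrist [0.203 0.594 0.385] [ 0.23 -0.11 -0.97] 284.0771880892223
jar []
funnel []
funnel_rest []
stand []
knob []
tongs []
tape_roll []
sharpener []
stapler []
```

Run:
```python
import cv2
a=cv2.imread('pics/scene0.png')[120:350,220:480];b=cv2.imread('pics/side0.png')[110:360,170:430]
import numpy as np
a=cv2.resize(a,(520,460));b=cv2.resize(b,None,fx=2,fy=2)
cv2.imwrite('pics/a.png',cv2.resize(a,(780,600)) if 0 else cv2.resize(cv2.imread('pics/scene0.png')[120:350,220:480],None,fx=2.6,fy=2.6,interpolation=3))
cv2.imwrite('pics/b.png',cv2.resize(cv2.imread('pics/side0.png')[110:360,170:430],None,fx=2.4,fy=2.4,interpolation=3))
```

```text
(no output)
```

View pics/a.png

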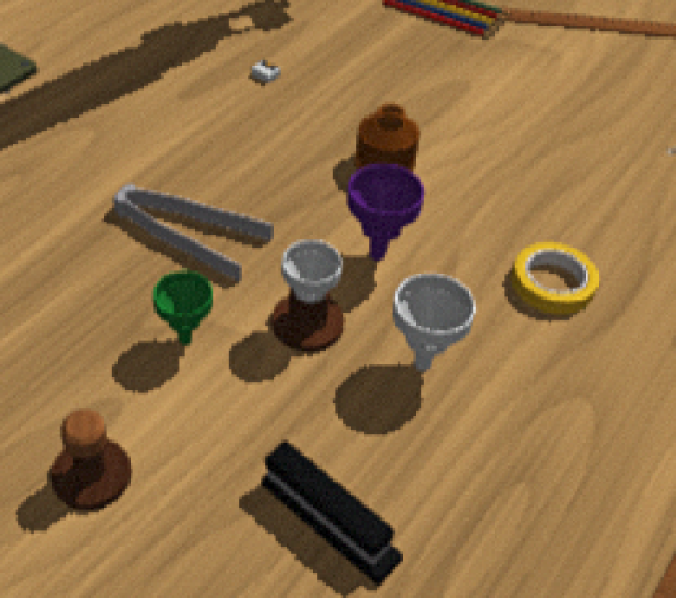

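View pics/b.png

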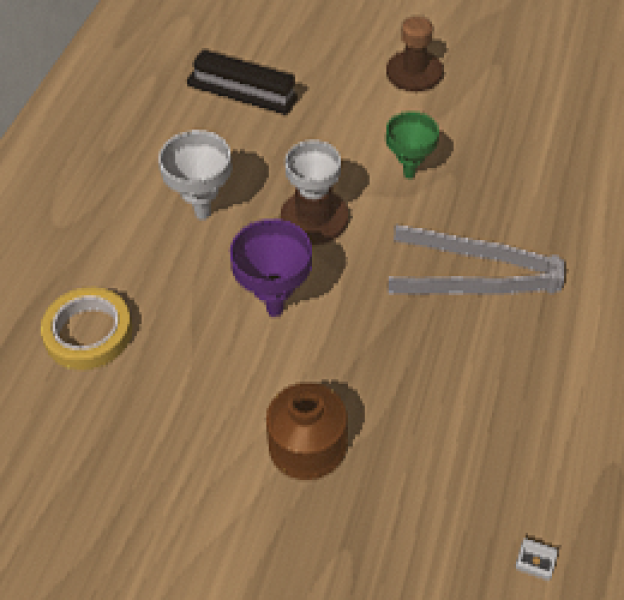

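The pictures show the small silver funnel in its rest in the middle (scene ~340,221; side ~300,178). The jar is at scene (370,163) and side (298,279), and the knob on its stand at scene (252,282) and side (344,122). The tongs have their bend at side (402,223) and open tips near side (334,208) and (334,229). Purple, green and large silver look-alikes stand nearby.

Run:
```python
from h import *
a=camera_model('scene');b=camera_model('side')
A=lambda x,y:(x/2.6+220-.3,y/2.6+120-.3)
B=lambda x,y:(x/2.4+170-.3,y/2.4+110-.3)
pts=dict(funnel=((312,262),(313,162)),jar=((391,112),(306,406)),knobtop=((84,419),(417,27)),purple=((385,190),(270,252)),big=((434,300),(197,160)),green=((183,293),(413,135)),
bend=((121,192),(560,262)),tip1=((270,228),(390,282)),tip2=((239,270),(397,231)),tape=((555,273),(87,325)),sharp=((265,70),(538,550)),st1=((287,450),(205,60)),st2=((385,545),(290,85)))
for k,(p,q) in pts.items():
    X=tri([a,b],[A(*p),B(*q)]); print(k,X.round(3), (proj(a,X)-A(*p)).round(1),(proj(b,X)-B(*q)).round(1))
```

```text
funnel [ 0.625 -0.028  0.088] [0.1 0. ] [ 0.1 -0. ]
jar [0.549 0.23  0.071] [0.3 0.1] [ 0.3 -0. ]
knobtop [ 0.579 -0.277  0.075] [0.7 0.3] [ 0.4 -0.1]
purple [0.626 0.096 0.091] [0.5 0.1] [ 0.4 -0.1]
big [0.736 0.003 0.087] [-0.1 -0. ] [-0.1  0. ]
green [ 0.543 -0.116  0.065] [0.3 0.1] [ 0.2 -0.1]
bend [ 0.368 -0.022  0.027] [-0.1 -0.1] [-0.1  0. ]
tip1 [0.524 0.042 0.018] [0.3 0.1] [ 0.2 -0.1]
tip2 [ 0.535 -0.025  0.016] [-0. -0.] [-0.  0.]
tape [0.788 0.173 0.015] [0. 0.] [0. 0.]
sharp [0.337 0.272 0.012] [-0.2 -0.1] [-0.2  0.1]
st1 [ 0.764 -0.174  0.073] [22.6  3.7] [12.1 -2.5]
st2 [ 0.757 -0.203 -0.001] [-27.9  -6.5] [-15.6   1.1]
```

```bash
python3 -m inch '[[[-1,0,0,0,0,0,-0.1445],[-1,0,0,0,0,0,-0.1445],[-1,0,0,0,0,0,-0.1445],[-1,-3,-3.8,0,0,0,0],[-1,-3,-3.8,0,0,0,0],[-1,-3,-3.8,0,0,0,0],[-1,-3,-3.8,0,0,0,0],[-1,-3,-3.8,0,0,0,0],[-1,-3,-3.8,0,0,0,0],[-1,-3,-3.8,0,0,0,0]]]'
```

```text
clock: 2.5
position: [0.4738, 0.2994, 0.2389]
orientation: [180.0, 0.0, 180.0]
wrist_force: [1.2, -0.2, -0.7]
width: 0.0881
grasp_force: 0.0
```

```bash
cat >> h.py <<'E'
def look(labels,name):
    import pickle
    m,im=snap('wrist',name+'.png'); out={}
    for l in labels: out[l]=[d for d in masks_of('wrist',l)]
    pickle.dump((m,out),open(name+'.pkl','wb'))
    for l in labels:
        for d in out[l][:3]:
            (u,v),(a,b),ang=cv2.fitEllipse(cv2.findContours(d['mask'].astype('uint8'),0,2)[0][0]) if d['mask'].sum()>60 else ((0,0),(0,0),0)
            print(l,round(d['confidence'],2),np.round(d['bbox']).tolist(),'ell',round(u,1),round(v,1),round(a,1),round(b,1))
    return m,im,out
E
python3 -c "
from h import *
look(['jar','funnel','tongs'],'w1')"
python3 -m inch '[[[-1,-2.9,-3.55,0,0,0,0],[-1,-2.9,-3.55,0,0,0,0],[-1,0,0,0,0,0,0],[-1,0,0,0,0,0,0],[-1,0,0,0,0,0,0],[-1,0,0,0,0,0,0],[-1,0,0,0,0,0,0],[-1,0,0,0,0,0,0],[-1,0,0,0,0,0,0],[-1,0,0,0,0,0,0]]]'
python3 -c "
from h import *
look(['jar','funnel','tongs'],'w2')"
```

```text
jar 0.93 [242.0, 204.0, 296.0, 266.0] ell 268.5 235.1 52.6 61.9
funnel 0.89 [0.0, 221.0, 35.0, 242.0] ell -579.9 383.8 81.1 1257.8
funnel 0.24 [296.0, 48.0, 313.0, 80.0] ell 304.2 63.6 24.5 32.2
tongs 0.73 [47.0, 82.0, 140.0, 225.0] ell 93.0 169.3 54.6 167.7
clock: 3.7
position: [0.5305, 0.2302, 0.2387]
orientation: [180.0, 0.0, 180.0]
wrist_force: [-0.0, 0.8, 0.5]
width: 0.0878
grasp_force: 0.0
jar 0.74 [296.0, 166.0, 347.0, 225.0] ell 319.7 194.8 55.1 59.9
funnel 0.83 [0.0, 175.0, 74.0, 218.0] ell 23.1 195.7 44.1 89.8
funnel 0.78 [172.0, 235.0, 244.0, 276.0] ell 240.2 271.7 2.8 3.7
tongs 0.76 [92.0, 30.0, 185.0, 185.0] ell 140.4 131.0 52.4 201.3
```

View pics/w2.png

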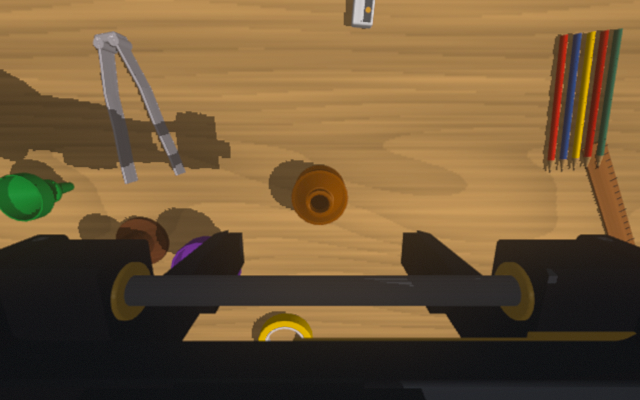

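The wrist picture shows the jar with its dark bore near (319,203), the tongs at (92–185, 30–185), the open fingers near (230,250) and (410,250), and the green funnel at left.

Run:
```python
from h import *
import pickle
ms=[];c=[]
for n in ('w1','w2'):
    m,o=pickle.load(open(n+'.pkl','rb')); im=cv2.imread(f'pics/{n}.png'); mk=cv2.erode(o['jar'][0]['mask'].astype('uint8'),np.ones((3,3)),iterations=3)>0
    g=im.sum(2).astype(int); th=0.5*np.median(g[mk]); d=((g<th)&mk).astype('uint8')
    nn,lab,st,ce=cv2.connectedComponentsWithStats(d); k=1+st[1:,4].argmax()
    print(n,st[k],ce[k],ray(m,ce[k],.075).round(4)); ms.append(m);c.append(ce[k])
print(tri(ms,c))
m=ms[1]
# tongs outline: top edges in w2 (hand-read): bend, tips at z=.024
for q in [(108,38),(122,40),(130,180),(181,171)]: print(q,ray(m,q,.024).round(4))
```

```text
w1 [258 248   1   1   1] [258. 248.] [0.5482 0.2233 0.075 ]Traceback (most recent call last):
  File "<stdin>", line 7, in <module>
ValueError: attempt to get argmax of an empty sequence
```

Run:
```python
from h import *
import pickle
ms=[];c=[]
for n in ('w1','w2'):
    m,o=pickle.load(open(n+'.pkl','rb')); im=cv2.imread(f'pics/{n}.png'); mk=cv2.erode(o['jar'][0]['mask'].astype('uint8'),np.ones((3,3)),iterations=4)>0
    g=cv2.GaussianBlur(im[:,:,2],(3,3),0).astype(int)
    p=proj(m,[.549,.23,.073]).astype(int); print(p); print(g[p[1]-14:p[1]+16:2,p[0]-20:p[0]+20:2])
m=ms and ms[1] or m
for q in [(108,38),(122,40),(130,180),(181,171)]: print(q,ray(m,q,.024).round(4))
```

```text
[264 247]
[[101 100 100  99  99 102 106 110 109 110 113 118 124 126 128 131 134 138
  140 141]
 [100  99  98  97  99 106 102  86  78  75  77  85 102 121 132 137 140 142
  143 144]
 [100  97  96  96 103  98  82  83  89  87  86  82  82  93 119 140 144 145
  146 148]
 [ 98  97  94  98 110 107 113 122 125 127 126 116  97  89  98 130 147 150
  150 149]
 [ 97  98  94 104 121 122 117 101  94 100 111 126 126 111  96 111 143 149
  148 146]
 [ 94  98  97 115 126 108  71  57  56  58  65  89 118 131 114 104 134 143
  142 141]
 [ 94  97  99 119 122  90  57  53  54  54  55  57  83 123 132 112 129 139
  139 138]
 [ 94  98 100 115 115  92  61  53  54  54  54  54  60 102 131 124 129 137
  137 137]
 [ 94  99 102 110 114  98  77  57  53  54  54  54  55  86 126 129 132 136
  136 137]
 [ 96  99 101 108 112 105  89  73  59  55  54  55  58  85 124 133 134 135
  135 132]
 [ 93 104 101 107 108 107 101  85  72  65  62  64  69 102 129 133 132 130
  127 123]
 [ 98 112 105 105 109 106 106 102  91  82  77  81  96 123 133 127 124 122
  122 121]
 [127 136 112 107 109 111 107 105 105 106 108 112 122 127 123 118 119 
[... 911 characters left out ...]
61  62  61  62  61  77 118 142 140 137
  138 134]
 [ 98  98 116 142 111  72  61  61  61  62  61  62  63  78 118 142 138 137
  136 129]
 [ 99  99 109 135 123  87  69  62  61  61  62  64  69  91 129 142 137 136
  131 125]
 [101 100 104 119 127  99  82  73  68  66  68  71  79 112 137 137 134 131
  125 125]
 [103 102 102 109 121 122 104  85  79  77  80  91 116 133 137 133 129 123
  122 128]
 [103 103 103 106 113 120 125 119 114 112 120 128 134 135 130 125 123 122
  126 136]
 [109 105 104 104 106 112 119 123 125 127 128 130 128 124 122 121 122 126
  136 151]]
(108, 38) [ 0.3687 -0.0143  0.024 ]
(122, 40) [0.3707 0.0013 0.024 ]
(130, 180) [ 0.533  -0.0178  0.024 ]
(181, 171) [0.5213 0.0494 0.024 ]
```

Run:
```python
from h import *
import pickle
ms=[];c=[]
for n,s in (('w1',(264,247)),('w2',(320,204))):
    m,o=pickle.load(open(n+'.pkl','rb')); im=cv2.imread(f'pics/{n}.png')
    g=cv2.resize(im[:,:,2],None,fx=4,fy=4,interpolation=3); d=(g<98).astype('uint8')
    _,lab,st,ce=cv2.connectedComponentsWithStats(d,connectivity=4); k=lab[s[1]*4,s[0]*4]
    ct=cv2.convexHull(cv2.findContours((lab==k).astype('uint8'),0,2)[0][0]); e=cv2.fitEllipse(ct)
    uv=(np.array(e[0])-1.5)/4; print(n,st[k]/4,uv,np.array(e[1])/4,ray(m,uv,.075).round(4)); ms.append(m);c.append(uv)
print(tri(ms,c).round(4))
```

```text
w1 [254. 241.  17.  15. 792.] [262.00021362 248.49998474] [14.57333755 18.89904594] [0.5489 0.228  0.075 ]
w2 [ 310.  195.   20.   18. 1100.] [319.4755249  203.32136536] [18.70921516 20.09977913] [0.5502 0.2268 0.075 ]
[0.5518 0.2266 0.0687]
```

```bash
python3 -m inch '[[[-1,-1,-4,0,0,0,0],[-1,-1,-4,0,0,0,0],[-1,-1,-4,0,0,0,0],[-1,-1,-4,0,0,0,0],[-1,-1,-4,0,0,0,0],[-1,0,0,0,0,0,0],[-1,0,0,0,0,0,0],[-1,0,0,0,0,0,0],[-1,0,0,0,0,0,0],[-1,0,0,0,0,0,0]]]'
python3 -c "
from h import *
look(['funnel'],'w3')"
python3 -m inch '[[[-1,-1.5,-3,0,0,0,0],[-1,-1.5,-3,0,0,0,0],[-1,0,0,0,0,0,0],[-1,0,0,0,0,0,0],[-1,0,0,0,0,0,0],[-1,0,0,0,0,0,0],[-1,0,0,0,0,0,0],[-1,0,0,0,0,0,0],[-1,0,0,0,0,0,0],[-1,0,0,0,0,0,0]]]'
python3 -c "
from h import *
look(['funnel'],'w4')"
```

```text
clock: 4.9
position: [0.5803, 0.0317, 0.2388]
orientation: [180.0, 0.0, -179.9]
wrist_force: [0.8, -0.3, -0.6]
width: 0.0886
grasp_force: 0.0
funnel 0.95 [347.0, 197.0, 414.0, 265.0] ell 378.6 227.9 65.2 68.4
funnel 0.67 [162.0, 130.0, 213.0, 177.0] ell 187.8 153.1 49.7 55.1
funnel 0.65 [270.0, 304.0, 327.0, 342.0] ell 295.1 320.6 38.5 62.3
clock: 6.0
position: [0.6105, -0.0298, 0.2387]
orientation: [180.0, -0.0, 180.0]
wrist_force: [0.8, 0.1, -0.0]
width: 0.0881
grasp_force: 0.0
funnel 0.94 [321.0, 257.0, 374.0, 322.0] ell 347.0 302.4 37.0 52.7
funnel 0.88 [299.0, 176.0, 345.0, 227.0] ell 324.0 200.9 49.8 51.5
funnel 0.63 [402.0, 168.0, 474.0, 239.0] ell 438.3 201.6 67.5 74.5
```

View pics/w4.png

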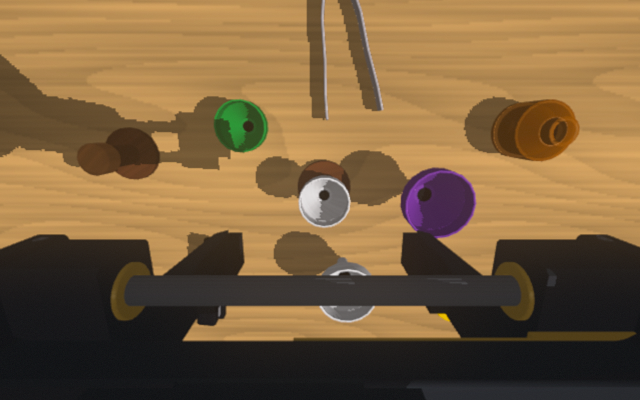

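The wrist view shows the small silver funnel in its rest at (325,202). The green one is at (241,125), purple at (438,202), and the large silver one is partly hidden behind the bar at (347,300).

Run:
```python
from h import *
import pickle
ms=[];c=[]
for n in ('w3','w4'):
    m,o=pickle.load(open(n+'.pkl','rb')); im=cv2.imread(f'pics/{n}.png'); p=proj(m,[.625,-.028,.088]); print(n,p)
    hsv=cv2.cvtColor(im,cv2.COLOR_BGR2HSV); w=((hsv[:,:,1]<45)&(hsv[:,:,2]>75)).astype('uint8')
    _,lab,st,ce=cv2.connectedComponentsWithStats(w); 
    k=1+np.argmin([np.hypot(*(ce[i]-p)) if st[i,4]>300 else 1e9 for i in range(1,len(st))])
    ct=cv2.convexHull(cv2.findContours((lab==k).astype('uint8'),0,2)[0][0]); e=cv2.fitEllipse(ct)
    print(st[k],e,ray(m,e[0],.088).round(4)); ms.append(m);c.append(e[0])
print(tri(ms,c).round(4))
```

```text
w3 [268.53529814 228.07360161]
[ 243  202   52   51 1961] ((268.7939758300781, 226.74966430664062), (50.13093948364258, 51.350093841552734), 58.82749557495117) [ 0.6234 -0.0276  0.088 ]
w4 [324.23016727 201.91107269]
[ 299  176   51   51 2015] ((323.9017333984375, 201.12060546875), (51.28146743774414, 51.50231170654297), 62.47756576538086) [ 0.6241 -0.0284  0.088 ]
[ 0.6251 -0.0284  0.0839]
```

```bash
python3 -m inch '[[[-1,-1.4,0.18,3,0,0,0],[-1,0,0,4,0,0,0],[-1,0,0,4,0,0,0],[-1,0,0,4,0,0,0],[-1,0,0,2.7,0,0,0],[-1,0,0,0,0,0,0],[-1,0,0,0,0,0,0],[1,0,0,0,0,0,0],[1,0,0,0,0,0,0],[1,0,0,0,0,0,0]]]'; python3 -m inch '[[[1,0,0,0,0,0,0],[1,0,0,0,0,0,0],[1,0,0,0,0,0,0],[1,0,0,0,0,0,0],[1,0,0,0,0,0,0],[1,0,0,-2,0,0,0],[1,0,0,-3,0,0,0],[1,0,0,-4,0,0,0],[1,0,0,-3,0,0,0],[1,0,0,0,0,0,0]]]'
```

```text
clock: 7.1
position: [0.6254, -0.0282, 0.0632]
orientation: [180.0, 0.1, 180.0]
wrist_force: [0.1, -0.0, -0.7]
width: 0.0666
grasp_force: 0.0
clock: 8.1
position: [0.6273, -0.0278, 0.1859]
orientation: [180.0, 0.5, 180.0]
wrist_force: [1.1, -0.4, -0.3]
width: 0.0539
grasp_force: 30.0
```

```bash
python3 -m inch '[[[1,0.6,2,0,0,0,0],[1,1.24,4,0,0,0,0],[1,1.24,4,0,0,0,0],[1,1.24,4,0,0,0,0],[1,1.24,4,0,0,0,0],[1,1.24,4,0,0,0,0],[1,0.65,3.5,0,0,0,0],[1,0,0,0,0,0,0],[1,0,0,0,0,0,0],[1,0,0,0,0,0,0]]]'
python3 - <<'E'
from h import *
print(sense()['position'],sense()['orientation'])
a=cv2.imread
m1,i1=snap('scene','s5.png');m2,i2=snap('side','d5.png')
p=proj(m1,[.55,.227,.1]).astype(int);q=proj(m2,[.55,.227,.1]).astype(int);print(p,q)
f=lambda im,p:cv2.resize(im[p[1]-35:p[1]+35,p[0]-30:p[0]+30,::-1],None,fx=6,fy=6,interpolation=3)
cv2.imwrite('pics/c5.png',np.hstack([f(i1,p),f(i2,q)]))
E
```

```text
clock: 9.1
position: [0.5502, 0.2248, 0.1808]
orientation: [-179.9, -0.1, 179.9]
wrist_force: [0.6, 0.1, -1.2]
width: 0.0544
grasp_force: 30.0
[0.55016841 0.22479544 0.18079142] [-1.79869953e+02 -6.55959332e-02  1.79878920e+02]
[371 155] [296 269]
```

View pics/c5.png

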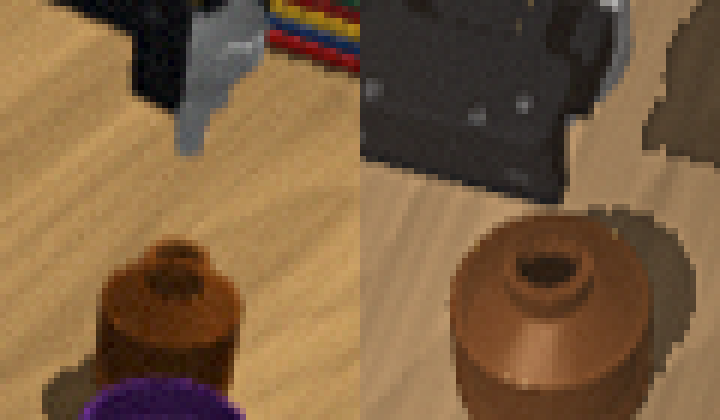

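The held funnel's stem tip is at scene-crop (190,152), above the jar bore at scene-crop (176,275) and side-crop (548,268). It looks upright.

Run:
```python
from h import *
m1=camera_model('scene');m2=camera_model('side')
print('tip meas',190/6+341,152/6+120,'jar mouth meas scene',181/6+341,252/6+120,'side',548/6+266-60/6*6,268/6+234)
s=sense();print(s['position'])
print('pred tip',proj(m1,[.5502,.2265,.1385]),'jar',proj(m1,[.55,.227,.075]),proj(m2,[.55,.227,.075]))
for d in ([.003,0,0],[0,.003,0]): print(proj(m1,np.array([.55,.227,.0745])+d)-proj(m1,[.55,.227,.075]))
```

```text
tip meas 372.6666666666667 145.33333333333334 jar mouth meas scene 371.1666666666667 162.0 side 297.3333333333333 278.6666666666667
[0.55050799 0.22468491 0.18119522]
pred tip [372.6214086  144.30628112] jar [370.29803609 162.4839175 ] [297.25562135 276.54828823]
[0.86197201 0.5353121 ]
[ 0.54242073 -0.3542772 ]
```

```bash
python3 -m inch '[[[1,-0.06,0.23,0,0,0,0],[1,0,0,1.5,0,0,0],[1,0,0,2,0,0,0],[1,0,0,1.5,0,0,0],[1,0,0,1,0,0,0],[1,0,0,1,0,0,0],[1,0,0,1,0,0,0],[1,0,0,0.8,0,0,0],[1,0,0,0,0,0,0],[1,0,0,0,0,0,0]]]'
```

```text
clock: 10.2
position: [0.5508, 0.2293, 0.0938]
orientation: [180.0, 0.0, 180.0]
wrist_force: [0.4, 0.8, -0.2]
width: 0.0541
grasp_force: 30.0
```

```bash
python3 -m inch '[[[1,0,-0.2,0,0,0,0],[1,0,0,0.15,0,0,0],[1,0,0,0.15,0,0,0],[1,0,0,0.15,0,0,0],[1,0,0,0.1,0,0,0],[1,0,0,0,0,0,0],[1,0,0,0,0,0,0],[1,0,0,0,0,0,0],[1,0,0,0,0,0,0],[1,0,0,0,0,0,0]]]'
```

```text
clock: 11.2
position: [0.5507, 0.2272, 0.0883]
orientation: [180.0, 0.0, 180.0]
wrist_force: [-0.2, 0.5, -1.2]
width: 0.0543
grasp_force: 30.0
```

```bash
python3 -m inch '[[[1,0,0,0.05,0,0,0],[1,0,0,0.05,0,0,0],[1,0,0,0.05,0,0,0],[1,0,0,0,0,0,0],[1,0,0,0,0,0,0],[1,0,0,0,0,0,0],[1,0,0,0,0,0,0],[1,0,0,0,0,0,0],[1,0,0,0,0,0,0],[1,0,0,0,0,0,0]]]'
```

```text
clock: 12.2
position: [0.5507, 0.2272, 0.0874]
orientation: [180.0, 0.0, 180.0]
wrist_force: [-2.5, -0.1, 4.5]
width: 0.0539
grasp_force: 30.0
```

Contact at the expected height. I'll open the gripper and rise straight up.

```bash
python3 -m inch '[[[0.1,0,0,0,0,0,0],[-0.5,0,0,0,0,0,0],[-1,0,0,0,0,0,0],[-1,0,0,0,0,0,0],[-1,0,0,0,0,0,0],[-1,0,0,0,0,0,0],[-1,0,0,0,0,0,0],[-1,0,0,-2,0,0,0],[-1,0,0,-4,0,0,0],[-1,0,0,-4,0,0,0]]]'
python3 -m inch '[[[-1,0,0,-4,0,0,0],[-1,1,-4,0,0,0,0],[-1,1,-4,0,0,0,0],[-1,1,-4,0,0,0,0],[-1,1,-4,0,0,0,0],[-1,1,-4,0,0,0,0],[-1,1,-2,0,0,0,0],[-1,0,0,0,0,0,0],[-1,0,0,0,0,0,0],[-1,0,0,0,0,0,0]]]'
python3 - <<'E'
from h import *
m1,i1=snap('scene','s6.png');m2,i2=snap('side','d6.png')
p=proj(m1,[.55,.227,.08]).astype(int);q=proj(m2,[.55,.227,.08]).astype(int)
f=lambda im,p:cv2.resize(im[p[1]-35:p[1]+35,p[0]-30:p[0]+30,::-1],None,fx=6,fy=6,interpolation=3)
cv2.imwrite('pics/c6.png',np.hstack([f(i1,p),f(i2,q)]));print(p,q)
look(['tongs','knob','stand','jar','funnel'],'w6')
E
```

```text
clock: 13.2
position: [0.55, 0.2269, 0.1873]
orientation: [-180.0, -0.1, 180.0]
wrist_force: [0.7, 0.1, 0.7]
width: 0.0881
grasp_force: 0.0
clock: 14.2
position: [0.4914, 0.009, 0.2269]
orientation: [179.9, 0.1, -179.9]
wrist_force: [-0.1, 0.7, -0.7]
width: 0.0881
grasp_force: 0.0
[370 161] [297 275]
tongs 0.58 [288.0, 66.0, 350.0, 215.0] ell 814.8 3079.8 171.8 6116.8
knob 0.46 [455.0, 196.0, 532.0, 261.0] ell 488.9 223.7 57.7 70.2
stand 0.95 [92.0, 218.0, 139.0, 238.0] ell 112.0 235.7 35.1 49.2
stand 0.21 [503.0, 223.0, 565.0, 241.0] ell 533.3 233.8 13.8 57.2
jar 0.82 [459.0, 194.0, 531.0, 258.0] ell 488.9 223.3 57.2 70.6
funnel 0.62 [189.0, 209.0, 237.0, 246.0] ell 208.8 225.4 33.1 56.9
funnel 0.61 [312.0, 331.0, 325.0, 337.0] ell 0 0 0 0
funnel 0.6 [363.0, 265.0, 431.0, 337.0] ell 397.4 312.5 47.3 62.9
```

View pics/c6.png

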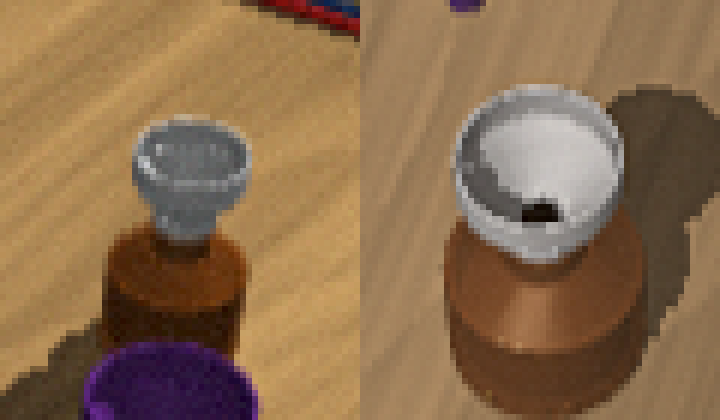

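View pics/w6.png

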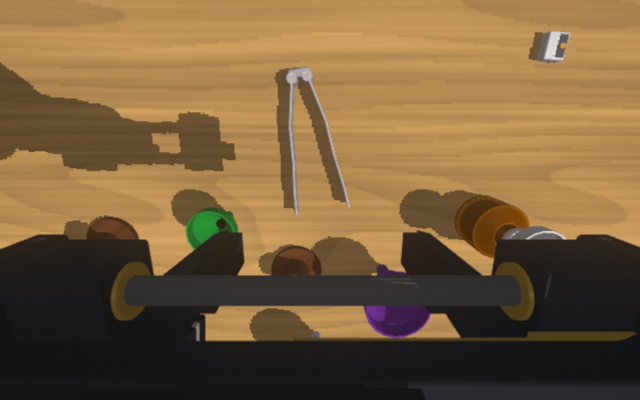

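Crop: the funnel stands upright in the jar neck, mouth at side-crop (540,165). Wrist: tongs bend at (300,77), tips at (297,213) and (348,205).

Run:
```python
from h import *
import pickle
m,o=pickle.load(open('w6.pkl','rb')); im=cv2.imread('pics/w6.png')
hsv=cv2.cvtColor(im,cv2.COLOR_BGR2HSV)
w=((hsv[:,:,1]<60)&(hsv[:,:,2]>110)).astype('uint8')
for v in range(84,216,8):
    u=[x for x in range(270,360) if w[v,x]]; L=[x for x in u if x<300+0*v+ (0 if v>90 else 2)];Rr=[x for x in u if x not in L]
    if L and Rr:
        a=ray(m,(np.mean(L),v),.024);b=ray(m,(np.mean(Rr),v),.024); print(v,min(L),max(L),min(Rr),max(Rr),a.round(4)[:2],b.round(4)[:2])
for q in [(297,213),(348,205),(292,80),(308,78)]: print(q,ray(m,q,.024).round(4))
m1=camera_model('scene');m2=camera_model('side')
A=(192/6+340-.4,153/6+126-.4);B=((540-360)/6+267-.4,165/6+240-.4)
print('mouth',tri([m1,m2],[A,B]), 'funnel pred',proj(m1,[.55,.227,.115]),A,proj(m2,[.55,.227,.115]),B)
```

```text
84 290 297 309 312 [ 0.3802 -0.0243] [ 0.3802 -0.0049]
92 289 293 313 315 [ 0.3888 -0.0274] [ 0.3887 -0.0009]
100 289 293 316 318 [ 0.3975 -0.0276] [0.3975 0.0025]
108 289 292 319 321 [ 0.4063 -0.0284] [0.4063 0.006 ]
116 289 292 322 324 [ 0.4153 -0.0287] [0.4152 0.0095]
124 288 291 325 327 [ 0.4244 -0.0301] [0.4243 0.0131]
132 289 292 327 329 [ 0.4336 -0.0292] [0.4335 0.0156]
140 289 293 329 331 [ 0.4429 -0.0288] [0.4429 0.018 ]
148 290 294 331 333 [ 0.4524 -0.0279] [0.4523 0.0205]
156 291 294 333 335 [ 0.462  -0.0275] [0.4619 0.0231]
164 292 295 335 337 [ 0.4718 -0.0265] [0.4717 0.0257]
172 292 295 338 340 [ 0.4817 -0.0267] [0.4816 0.0295]
180 292 296 340 342 [ 0.4917 -0.0264] [0.4916 0.0322]
188 293 296 343 345 [ 0.5019 -0.026 ] [0.5018 0.0361]
196 293 296 345 346 [ 0.5122 -0.0262] [0.5121 0.0383]
204 294 297 347 348 [ 0.5227 -0.0252] [0.5226 0.041 ]
(297, 213) [ 0.5347 -0.0235  0.024 ]
(348, 205) [0.5239 0.0417 0.024 ]
(292, 80) [ 0.3759 -0.0259  0.024 ]
(308, 78) [ 0.3738 -0.0076  0.024 ]
mouth [0.54921996 0.22900389 0.11348495] funnel pred [371.76165003 151.13930534] (371.6, 151.1) [296.77852261 265.69825234] (296.6, 267.1)
```

```bash
python3 -m inch '[[[-1,2.5,-0.7,0,0,0,0],[-1,2.4,-0.75,2,0,0,0],[-1,0,0,4,0,0,-0.083],[-1,0,0,4,0,0,-0.083],[-1,0,0,4,0,0,0],[-1,0,0,2,0,0,0],[-1,0,0,2,0,0,0],[-1,0,0,0,0,0,0],[-1,0,0,0,0,0,0],[-1,0,0,0,0,0,0]]]'
python3 -c "
from h import *
m,im=snap('wrist','w7.png')
print(sense()['position'],proj(m,[.442,-.0055,.024]))"
```

```text
clock: 15.6
position: [0.4422, -0.0073, 0.0476]
orientation: [180.0, 0.1, -170.5]
wrist_force: [1.1, -0.0, -0.0]
width: 0.0882
grasp_force: 0.0
[ 0.44231084 -0.00728517  0.04773114] [325.58183073 232.12321556]
```

View pics/w7.png

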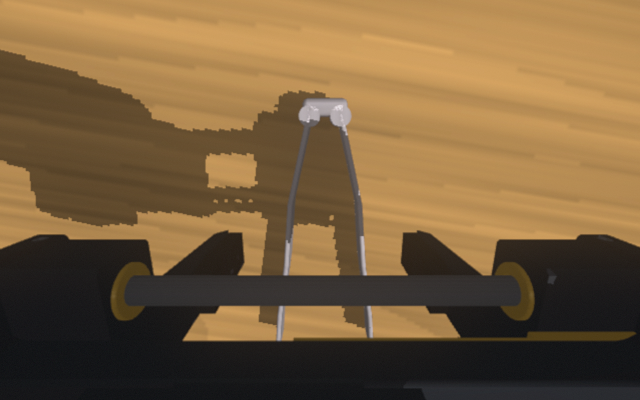

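The wrist view shows the tongs centred between the fingers: arms at (288,245) and (362,245), bend at (326,107), axis parallel to the tool.

```bash
python3 -m inch '[[[-1,0,0.15,1.5,0,0,0],[-1,0,0,1.5,0,0,0],[-1,0,0,1,0,0,0],[-1,0,0,0.35,0,0,0],[-1,0,0,0,0,0,0],[-0.5,0,0,0,0,0,0],[0.02,0,0,0,0,0,0],[0.02,0,0,0,0,0,0],[0.02,0,0,0,0,0,0],[0.02,0,0,0,0,0,0]]]'
python3 -m inch '[[[0.02,0,0,0,0,0,0],[0.02,0,0,0,0,0,0],[0.02,0,0,0,0,0,0],[0.02,0,0,0,0,0,0],[0.02,0,0,-1,0,0,0],[0.02,0,0,-2,0,0,0],[0.02,0,0,-2,0,0,0],[0.02,0,0,-2,0,0,0],[0.02,0,0,0,0,0,0],[0.02,0,0,0,0,0,0]]]'
```

```text
clock: 16.65
position: [0.4449, -0.0071, 0.0206]
orientation: [-179.9, -0.3, -170.5]
wrist_force: [1.1, 0.7, 1.0]
width: 0.0505
grasp_force: 3.5
clock: 17.65
position: [0.445, -0.0075, 0.0903]
orientation: [-179.9, -0.3, -170.6]
wrist_force: [0.3, 0.1, -1.5]
width: 0.0433
grasp_force: 3.9
```

Run:
```python
from h import *
s=sense();print(np.round(s['joint_positions'],1),s['position'],s['orientation'])
m,i=snap('scene','s8.png');m2,i2=snap('side','d8.png')
p=proj(m,[.48,0,.06]).astype(int);q=proj(m2,[.48,0,.06]).astype(int)
f=lambda im,p:cv2.resize(im[p[1]-45:p[1]+45,p[0]-48:p[0]+48,::-1],None,fx=4,fy=4,interpolation=3)
cv2.imwrite('pics/c8.png',np.hstack([f(i,p),f(i2,q)]));print(p,q)
```

```text
[ 10.9  44.9 -25.8 126.2  57.   21.6  36.3] [ 0.4450006  -0.00754326  0.09025534] [-179.90500629   -0.32232394 -170.55287442]
[301 197] [355 206]
```

View pics/c8.png

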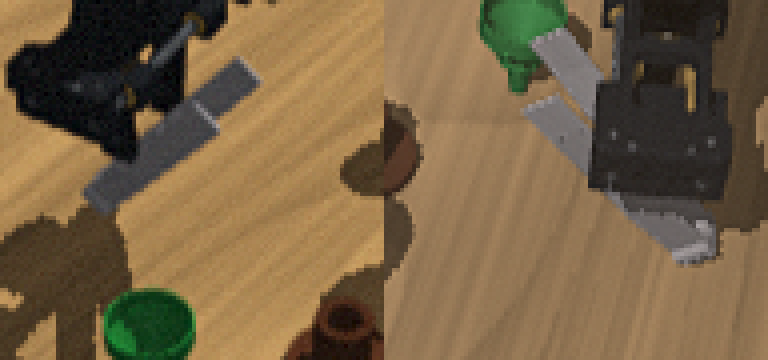

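The tongs are off the desk, but seem pitched in the fingers. I'll work out by how much.

Run:
```python
from h import *
m=camera_model('scene');m2=camera_model('side')
A=lambda x,y:(x/4+253-.4,y/4+152-.4); B=lambda x,y:((x-384)/4+307-.4,y/4+161-.4)
for k,a,b in [('tipL top',(240,60),(527,107)),('tipR top',(196,103),(537,38)),('tipL top swap',(240,60),(537,38)),('bend top',(90,190),(712,230)),('bend bot',(105,212),(685,262)),('tipR bot',(218,130),(560,25))]:
    X=tri([m,m2],[A(*a),B(*b)]);print(k,X.round(3),(proj(m,X)-A(*a)).round(1),(proj(m2,X)-B(*b)).round(1))
```

```text
tipL top [0.504 0.031 0.153] [3.2 1. ] [ 2.6 -0.8]
tipR top [ 0.511 -0.02   0.155] [3.4 1.2] [ 2.6 -0.9]
tipL top swap [0.512 0.006 0.176] [-0.4 -0.2] [-0.3  0.1]
bend top [ 0.401 -0.02   0.022] [0.3 0.1] [ 0.3 -0.1]
bend bot [ 0.41  -0.012 -0.002] [1.5 0.6] [ 1.3 -0.5]
tipR bot [ 0.513 -0.03   0.149] [-4.1 -1.5] [-3.1  1. ]
```

```bash
python3 -m inch '[[[0.1,0,0,-2,0,0,0],[0.1,0,0,-3,0,0,0],[0.1,0.5,-2.2,0,0,0,0.05],[0.1,1.1,-4.5,0,0,0,0.105],[0.1,1.1,-4.5,0,0,0,0.105],[0.1,1.1,-4.5,0,0,0,0.105],[0.1,1.1,-4.5,0,0,0,0.105],[0.1,1.1,-4.5,0,0,0,0.105],[0.1,0.5,-2.2,0,0,0,0.05],[0.1,0,0,0,0,0,0]]]'
python3 - <<'E'
from h import *
s=sense();print(np.round(s['joint_positions'],1))
for n in ('scene','side'):
    m=camera_model(n); im=cv2.imread(f'pics/{n}0.png')
    for X in [(.3,-.37),(.36,-.42),(.41,-.49),(.45,-.45),(.40,-.38),(.33,-.45),(.46,-.38)]:
        p=proj(m,[*X,0]).astype(int); 
        if 0<p[0]<640 and 0<p[1]<400: print(n,X,p,im[p[1]-6:p[1]+7,p[0]-6:p[0]+7].reshape(-1,3).mean(0).astype(int),im[p[1]-6:p[1]+7,p[0]-6:p[0]+7].reshape(-1,3).std(0).astype(int))
E
```

```text
clock: 18.75
position: [0.352, -0.2671, 0.1403]
orientation: [-179.6, -0.4, 153.3]
wrist_force: [-0.6, 0.6, -0.0]
width: 0.0396
grasp_force: 4.4
[ 48.   38.9 -27.1 124.9  42.   26.   50.3]
scene (0.3, -0.37) [147 264] [ 74 120 155] [4 6 7]
scene (0.36, -0.42) [143 291] [ 75 122 158] [4 5 6]
scene (0.41, -0.49) [128 325] [ 91 130 158] [34 24 17]
scene (0.45, -0.45) [155 323] [ 75 122 158] [4 5 6]
scene (0.4, -0.38) [169 288] [ 75 123 159] [4 6 7]
scene (0.33, -0.45) [124 293] [ 79 129 166] [4 5 6]
scene (0.46, -0.38) [185 303] [ 77 125 162] [4 6 7]
side (0.3, -0.37) [444 139] [ 80 113 141] [3 4 5]
side (0.36, -0.42) [425 124] [ 82 115 144] [2 3 4]
side (0.41, -0.49) [412 107] [107 132 151] [32 23 16]
side (0.45, -0.45) [397 113] [ 84 117 146] [2 2 3]
side (0.4, -0.38) [410 130] [ 82 116 144] [3 4 5]
side (0.33, -0.45) [436 120] [ 86 121 151] [3 4 5]
side (0.46, -0.38) [389 126] [ 83 117 146] [2 3 4]
```

```bash
python3 -m inch '[[[0.1,-4,-2.6,0,0,0,0],[0.1,-4,-2.6,0,0,0,0],[0.1,0,0,2.5,0,0,0],[0.1,0,0,2,0,0,0],[0.1,0,0,1.5,0,0,0],[0.05,0,0,1.5,0,0,0],[0.02,0,0,1.5,0,0,0],[0.02,0,0,1,0,0,0],[0.02,0,0,1,0,0,0],[0.02,0,0,0.5,0,0,0]]]'
```

```text
clock: 19.75
position: [0.4031, -0.3453, 0.0251]
orientation: [-179.8, -0.4, 153.8]
wrist_force: [0.5, 0.1, -1.0]
width: 0.0435
grasp_force: 4.6
```

```bash
python3 -m inch '[[[0.02,0,0,0.3,0,0,0],[0.02,0,0,0,0,0,0],[-0.3,0,0,0,0,0,0],[-1,0,0,0,0,0,0],[-1,0,0,0,0,0,0],[-1,0,0,0,0,0,0],[-1,0,0,-2,0,0,0],[-1,4,0,-4,0,0,0],[-1,4,0,-4,0,0,0],[-1,0,0,-4,0,0,0]]]'
python3 -m inch '[[[-1,0,0,-4,0,0,0],[-1,0,0,0,0,0,0],[-1,0,0,0,0,0,0],[-1,0,0,0,0,0,0],[-1,0,0,0,0,0,0],[-1,0,0,0,0,0,0],[-1,0,0,0,0,0,0],[-1,0,0,0,0,0,0],[-1,0,0,0,0,0,0],[-1,0,0,0,0,0,0]]]'
python3 - <<'E'
from h import *
import pickle
m,im,o=look(['tongs','knob','stand'],'w9'); print(np.round(sense()['joint_positions'],1))
hsv=cv2.cvtColor(im,cv2.COLOR_RGB2HSV); print(proj(m,[.403,-.345,.024]))
d=o['tongs'][0]; x0,y0,x1,y1=np.round(d['bbox']).astype(int)
w=((hsv[:,:,1]<60)&(hsv[:,:,2]>100))
for v in range(y0-4,y1+6,7): 
    u=[x for x in range(x0-5,x1+6) if w[v,x]]; print(v,u)
E
```

```text
clock: 20.75
position: [0.3342, -0.312, 0.1546]
orientation: [-179.6, -0.8, 153.8]
wrist_force: [0.3, -0.1, -0.1]
width: 0.0878
grasp_force: 0.0
clock: 21.75
position: [0.3412, -0.3147, 0.1944]
orientation: [-179.7, -0.2, 153.7]
wrist_force: [0.1, -0.2, -0.8]
width: 0.0881
grasp_force: 0.0
tongs 0.82 [302.0, 199.0, 347.0, 315.0] ell 346.5 310.2 1.0 21214.7
stand 0.84 [404.0, 307.0, 447.0, 337.0] ell 421.8 325.9 38.7 51.9
[ 59.5  35.4 -35.8 118.5  34.8  37.   63.7]
[323.20443121 241.86785893]
195 []
202 [313, 314, 315, 316, 317, 318, 319, 320, 321, 322, 323, 324, 325, 326, 327, 328, 329, 330, 331, 332]
209 [309, 310, 311, 312, 313, 314, 315, 316, 317, 318, 319, 320, 321, 322, 323, 324, 325, 326, 327, 328, 329, 330, 331, 332, 333, 334]
216 [312, 313, 314, 330, 331, 332, 333]
223 [310, 311, 312, 332, 333, 334]
230 [309, 310, 334, 335, 336]
237 [307, 308, 336, 337, 338]
244 [305, 306, 307, 337, 338, 339]
251 [304, 305, 339, 340, 341]
258 [303, 304, 305, 340, 341]
265 [302, 303, 304, 340, 341, 342]
272 [302, 303, 304, 341, 342]
279 []
286 []
293 []
300 []
307 [298, 299, 346, 347]
314 [297, 298, 299, 347, 348]
```

View pics/w9.png

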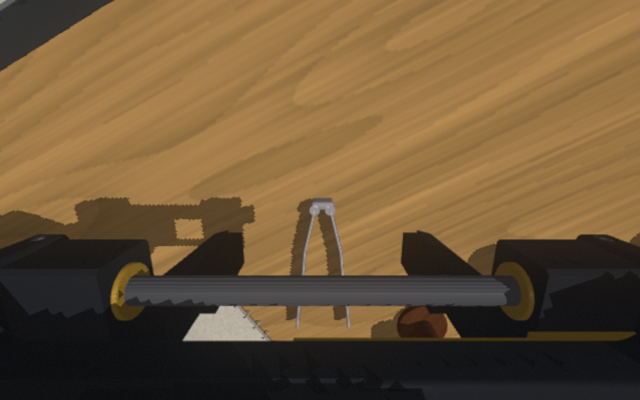

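The tongs lie flat again, bend at (321,208), tips near (298,326) and (348,326), aligned with the tool. From here on I measure by number.

Run:
```python
from h import *
import pickle
m,o=pickle.load(open('w9.pkl','rb'))
L=[(311,223),(309.5,230),(307.5,237),(306,244),(304.5,251),(304,258),(303,265),(303,272),(298.5,307),(298,314)]
R=[(333,223),(335,230),(337,237),(338,244),(340,251),(340.5,258),(341,265),(341.5,272),(346.5,307),(347.5,314)]
M=[]
for a,b in zip(L,R):
    A=ray(m,a,.024)[:2];B=ray(m,b,.024)[:2]; M.append((A+B)/2); print(A.round(4),B.round(4),M[-1].round(4),round(np.linalg.norm(A-B),4))
M=np.array(M); d=M[-1]-M[0]; yaw=np.arctan2(d[1],d[0]); print('yaw',np.degrees(yaw))
e=np.array([np.cos(yaw),np.sin(yaw)])
print('bend outer',ray(m,(321,198),.024)[:2]+.084*e, 'kink',M[5]+.0205*e,'tip',ray(m,(323,326.5),.024)[:2]-.089*e)
```

```text
[ 0.3753 -0.3473] [ 0.3867 -0.3241] [ 0.381  -0.3357] 0.0259
[ 0.3823 -0.3529] [ 0.3956 -0.3258] [ 0.389  -0.3393] 0.0302
[ 0.3891 -0.359 ] [ 0.4047 -0.3275] [ 0.3969 -0.3433] 0.0351
[ 0.3963 -0.3647] [ 0.4133 -0.3303] [ 0.4048 -0.3475] 0.0384
[ 0.4036 -0.3705] [ 0.4226 -0.3321] [ 0.4131 -0.3513] 0.0429
[ 0.4116 -0.3753] [ 0.4312 -0.3355] [ 0.4214 -0.3554] 0.0444
[ 0.4194 -0.3807] [ 0.4399 -0.3389] [ 0.4296 -0.3598] 0.0465
[ 0.4278 -0.385 ] [ 0.4487 -0.3424] [ 0.4382 -0.3637] 0.0474
[ 0.4692 -0.4128] [ 0.4962 -0.3578] [ 0.4827 -0.3853] 0.0613
[ 0.4781 -0.4182] [ 0.5061 -0.3611] [ 0.4921 -0.3896] 0.0636
yaw -25.888105265687376
bend outer [ 0.42891127 -0.35999038] kink [ 0.43981854 -0.36432179] tip [ 0.42899016 -0.35878267]
```

```bash
python3 -m inch '[[[-1,-4,-0.1,0,0,0,-0.007],[-1,-4,0,1,0,0,0],[-1,-2.2,0,3,0,0,0],[-1,0,0,4,0,0,0],[-1,0,0,4,0,0,0],[-1,0,0,3,0,0,0],[-1,0,0,1,0,0,0],[-1,0,0,1,0,0,0],[-1,0,0,0,0,0,0],[-1,0,0,0,0,0,0]]]'
python3 -c "
from h import *
print(np.round(sense()['joint_positions'],1))"
```

```text
clock: 22.95
position: [0.4323, -0.3613, 0.0252]
orientation: [-179.7, -0.1, 154.1]
wrist_force: [0.3, -0.1, -0.3]
width: 0.0883
grasp_force: 0.0
[ 48.9  55.4 -23.8 107.4  46.8  27.6  55.5]
```

```bash
python3 -m inch '[[[-1,0,0,1,0,0,0],[-1,0,0,0.8,0,0,0],[-1,0,0,0.3,0,0,0],[-1,0,0,0,0,0,0],[-1,0,0,0,0,0,0],[-1,0,0,0,0,0,0],[-0.5,0,0,0,0,0,0],[-0.5,0,0,0,0,0,0],[0.02,0,0,0,0,0,0],[0.02,0,0,0,0,0,0]]]'
```

```text
clock: 23.95
position: [0.4314, -0.3609, 0.0031]
orientation: [-179.7, -0.2, 154.1]
wrist_force: [0.0, -0.1, 0.2]
width: 0.0583
grasp_force: 0.0
```

```bash
python3 -m inch '[[[0.02,0,0,0,0,0,0],[0.02,0,0,0,0,0,0],[0.02,0,0,0,0,0,0],[0.02,0,0,0,0,0,0],[0.02,0,0,0,0,0,0],[0.02,0,0,-1,0,0,0],[0.02,0,0,-2,0,0,0],[0.02,0,0,-3,0,0,0],[0.02,0,0,-4,0,0,0],[0.02,0,0,0,0,0,0]]]'
python3 - <<'E'
from h import *
import pickle
print(sense()['position'],sense()['width'])
o={}
for c in ('scene','side','wrist'):
    m,im=snap(c,c+'10.png'); o[c]=(m,masks_of(c,'tongs'),masks_of(c,'knob'),masks_of(c,'stand'))
    for i,l in ((1,'tongs'),(2,'knob'),(3,'stand')): print(c,l,[(np.round(d['bbox']).tolist(),round(d['confidence'],2)) for d in o[c][i]])
pickle.dump(o,open('o10.pkl','wb'))
# predicted tongs corners if level
s=sense();y=np.radians(s['orientation'][2]+180);e=np.array([np.cos(y),np.sin(y),0]);n=np.array([-e[1],e[0],0]);O=np.array(s['position'])-[0,0,.0035]
for c in ('scene','side','wrist'):
    q=np.array([proj(o[c][0],O+x*e+yy*n+[0,0,z]) for x,h in((-.084,.008),(.089,.0255)) for yy in(-h,h) for z in(0,.024)])
    print(c,q.round(0).tolist())
E
```

```text
clock: 24.95
position: [0.4347, -0.3617, 0.108]
orientation: [-179.7, 0.3, 154.1]
wrist_force: [1.1, -0.9, -1.3]
width: 0.0435
grasp_force: 4.0
[ 0.43467645 -0.36174078  0.10795006] 0.04345589030706833
scene tongs [([161.0, 240.0, 178.0, 301.0], 0.58), ([241.0, 290.0, 274.0, 316.0], 0.3)]
scene knob [([244.0, 275.0, 262.0, 297.0], 0.75)]
scene stand [([238.0, 286.0, 270.0, 315.0], 0.62)]
side tongs [([371.0, 92.0, 435.0, 121.0], 0.66)]
side knob [([408.0, 95.0, 424.0, 111.0], 0.43)]
side stand [([332.0, 128.0, 356.0, 148.0], 0.91)]
wrist tongs [([276.0, 84.0, 367.0, 337.0], 0.91)]
wrist knob []
wrist stand [([273.0, 83.0, 371.0, 336.0], 0.17)]
scene [[163.0, 238.0], [160.0, 231.0], [170.0, 236.0], [168.0, 229.0], [169.0, 302.0], [166.0, 295.0], [195.0, 292.0], [193.0, 285.0]]
side [[431.0, 117.0], [433.0, 110.0], [428.0, 120.0], [429.0, 113.0], [383.0, 88.0], [384.0, 81.0], [372.0, 96.0], [373.0, 89.0]]
wrist [[306.0, 87.0], [303.0, 79.0], [339.0, 87.0], [342.0, 79.0], [283.0, 374.0], [277.0, 410.0], [362.0, 374.0], [368.0, 410.0]]
```

```bash
cat > fit.py <<'E'
from h import *
import pickle,itertools
POLY=[(-.082,.007),(-.02,.0193),(0,.02),(.022,.021),(.061,.0255),(.089,.0255)]
def fit(o,s,cams=('scene','side','wrist')):
    y=np.radians(s['orientation'][2]+180);e0=np.array([np.cos(y),np.sin(y),0]);n=np.array([-e0[1],e0[0],0]);T=np.array(s['position'])
    res=[]
    for p,dx,dz in itertools.product(np.radians(np.arange(-60,61,4)),(-.012,-.006,0,.006,.012),(-.018,-.009,-.0035)):
        e=e0*np.cos(p)+np.array([0,0,np.sin(p)]); k=np.cross(e,n); O=T+[0,0,.015]+e*dx+k*(dz-.015)
        sc=[]
        for c in cams:
            m,ds=o[c]
            if not ds: continue
            mk=ds[0]['mask']; R=np.zeros((400,640),'uint8')
            for sg in (1,-1):
                for (a,ha),(b,hb) in zip(POLY,POLY[1:]):
                    q=[proj(m,O+x*e+sg*(h+t)*n+z*k) for x,h in((a,ha),(b,hb)) for z in(0,.024) for t in(-.0015,.0015)]
                    cv2.fillConvexPoly(R,cv2.convexHull(np.int32(np.round(q))),1)
            R=R>0
            if c=='wrist': mk=mk.copy();mk[240:]=0;R[240:]=0; sc.append((mk&R).sum()/max(1,(mk|R).sum()))
            else: sc.append((mk&R).sum()/mk.sum()-.3*R.sum()/mk.sum())
        res.append((sum(sc),round(np.degrees(p)),dx,dz,np.round(sc,2).tolist()))
    res.sort(key=lambda r:-r[0]); return res[:5]
E
python3 - <<'E'
from fit import *
o=pickle.load(open('o10.pkl','rb')); o={c:(v[0],v[1]) for c,v in o.items()}; s=sense()
for r in fit(o,s): print(r)
print(fit(o,s,('wrist',))[:2]); print(fit(o,s,('side',))[:2]); print(fit(o,s,('scene',))[:2])
E
```

```text
(np.float64(1.0835878863021087), 4, 0, -0.0035, [0.07, 0.41, 0.6])
(np.float64(1.0493296590867311), 4, -0.006, -0.0035, [0.08, 0.4, 0.57])
(np.float64(1.037298534847165), 8, -0.006, -0.0035, [0.11, 0.33, 0.6])
(np.float64(1.030873662640602), 0, 0, -0.0035, [-0.03, 0.43, 0.63])
(np.float64(1.0088004912743644), 8, 0, -0.0035, [0.14, 0.32, 0.55])
[(np.float64(0.6332263242375602), 0, 0, -0.0035, [0.63]), (np.float64(0.6254635352286774), -8, 0, -0.009, [0.63])]
[(np.float64(0.4288973384030418), 0, 0, -0.0035, [0.43]), (np.float64(0.426235741444867), 0, -0.006, -0.0035, [0.43])]
[(np.float64(0.13802083333333337), 8, 0, -0.0035, [0.14]), (np.float64(0.11510416666666656), 16, -0.006, -0.0035, [0.12])]
```

```bash
python3 -m inch '[[[0.02,0,0,-2,0,0,0],[0.02,0,0,-4,0,0,0],[0.02,-1.5,1,-3,0,0,0],[0.02,-3,2,-2,0,0,0],[0.02,-2.8,2,0,0,0,0],[0.02,0,0,0,0,0,0],[0.02,0,0,0,0,0,0],[0.02,0,0,0,0,0,0],[0.02,0,0,0,0,0,0],[0.02,0,0,0,0,0,0]]]'
python3 -c "
from h import *
look(['knob','stand'],'w11')"
python3 -m inch '[[[0.02,-2,0,0,0,0,0],[0.02,-2,0,0,0,0,0],[0.02,0,0,0,0,0,0],[0.02,0,0,0,0,0,0],[0.02,0,0,0,0,0,0],[0.02,0,0,0,0,0,0],[0.02,0,0,0,0,0,0],[0.02,0,0,0,0,0,0],[0.02,0,0,0,0,0,0],[0.02,0,0,0,0,0,0]]]'
python3 -c "
from h import *
look(['knob','stand'],'w12')
m=camera_model('wrist');print(proj(m,[.579,-.277,.075]),proj(m,[.579,-.277,.01]))"
```

```text
clock: 26.55
position: [0.5189, -0.3479, 0.2123]
orientation: [-179.7, -0.3, 154.0]
wrist_force: [-0.0, -0.6, -0.2]
width: 0.0428
grasp_force: 4.0
knob 0.69 [385.0, 198.0, 421.0, 234.0] ell 403.5 213.9 34.6 36.4
stand 0.74 [369.0, 176.0, 420.0, 224.0] ell 389.7 197.8 46.9 53.3
clock: 27.7
position: [0.556, -0.3648, 0.2125]
orientation: [-179.7, -0.2, 154.1]
wrist_force: [0.3, 0.3, -1.1]
width: 0.0432
grasp_force: 4.0
knob 0.81 [387.0, 159.0, 426.0, 193.0] ell 405.2 176.6 34.0 36.9
stand 0.75 [368.0, 143.0, 420.0, 195.0] ell 390.5 166.9 49.9 54.0
stand 0.56 [278.0, 82.0, 367.0, 338.0] ell 363.1 319.0 9.5 39.3
[411.50890671 174.88550205] [395.63733852 166.15241327]
```

Run:
```python
from h import *
import pickle
ms=[pickle.load(open(n+'.pkl','rb')) for n in('w11','w12')]
cs=[];ks=[]
for m,o in ms:
    mk=o['knob'][0]['mask'];M=cv2.moments(mk.astype('uint8'));c=(M['m10']/M['m00'],M['m01']/M['m00']);
    e=cv2.fitEllipse(cv2.convexHull(cv2.findContours(mk.astype('uint8'),0,2)[0][0]))
    st=(o['stand'][0]['mask']|mk).astype('uint8'); (f,r)=cv2.minEnclosingCircle(np.argwhere(o['stand'][0]['mask'])[:,::-1].astype(np.float32))
    print(c,e[0],e[1],ray(m,c,.066)[:2].round(4),ray(m,e[0],.066)[:2].round(4),'foot',f,r,ray(m,f,.008)[:2].round(4))
    cs.append(e[0])
print(tri([m for m,_ in ms],cs).round(4))
s1=camera_model('scene');s2=camera_model('side')
for X in ([.579,-.277,.066],[.575,-.281,.066]): print(proj(s1,X),proj(s2,X))
for c in('scene','side'):
    get_image(c); print(c,[(np.round((np.array(d['bbox'])[:2]+np.array(d['bbox'])[2:])/2,1),round(d['confidence'],2),np.round(d['bbox'])) for d in spot_in(c,'knob')])
```

```text
(403.48499515972895, 213.99709583736689) (403.5395202636719, 213.99560546875) (35.239078521728516, 37.06638717651367) [ 0.5803 -0.2816] [ 0.5803 -0.2816] foot (391.4101257324219, 199.56857299804688) 27.21481704711914 [ 0.5794 -0.2808]
(405.19883040935673, 176.60623781676412) (405.2148132324219, 176.69619750976562) (34.6259651184082, 37.480159759521484) [ 0.5804 -0.2817] [ 0.5805 -0.2817] foot (392.6666564941406, 168.3333282470703) 28.24112892150879 [ 0.5803 -0.281 ]
[ 0.5809 -0.2814  0.0646]
[253.07990381 283.87290062] [343.66223787 123.42402202]
[250.39705863 284.1182069 ] [345.4229296  122.80272978]
scene [(array([252.8, 286.8]), 0.5, array([243., 276., 262., 298.]))]
side [(array([297.5, 291.8]), 0.52, array([281., 277., 314., 307.])), (array([343.5, 138. ]), 0.26, array([329., 128., 358., 148.]))]
```

```bash
python3 -m inch '[[[0.02,1.5,1.4,0,0,0,0],[0.02,2.5,2.4,0,0,0,0],[0.02,2.5,2.4,0,0,0,0],[0.02,2.5,2.4,0,0,0,0],[0.02,0,0,2,0,0,0],[0.02,0,0,4,0,0,0],[0.02,0,0,4,0,0,0],[0.02,0,0,1.5,0,0,0],[0.02,0,0,0,0,0,0],[0.02,0,0,0,0,0,0]]]'
python3 - <<'E'
from fit import *
s=sense();print(s['position'],s['orientation'],s['width'])
o={}
for c in ('scene','side','wrist'):
    m,im=snap(c,c+'13.png'); o[c]=(m,masks_of(c,'tongs')); print(c,[(np.round(d['bbox']).tolist(),round(d['confidence'],2)) for d in o[c][1]])
for r in fit(o,s): print(r)
print(fit(o,s,('wrist',))[:2]); print(fit(o,s,('side',))[:2]); print(fit(o,s,('scene',))[:2])
E
```

```text
clock: 29.05
position: [0.5131, -0.2484, 0.0985]
orientation: [-179.8, -0.1, 154.1]
wrist_force: [0.6, -0.5, -0.2]
width: 0.0437
grasp_force: 4.0
[ 0.51306687 -0.2483837   0.09849112] [-1.79779211e+02 -1.13460290e-01  1.54092355e+02] 0.04372240635169247
scene [([225.0, 230.0, 262.0, 283.0], 0.76)]
side [([363.0, 117.0, 397.0, 146.0], 0.67)]
wrist [([275.0, 84.0, 369.0, 336.0], 0.56)]
(np.float64(1.3645835981767913), 4, 0, -0.0035, [0.42, 0.29, 0.65])
(np.float64(1.285021369488892), 0, 0, -0.009, [0.37, 0.28, 0.63])
(np.float64(1.2830701251832304), 8, 0, -0.0035, [0.38, 0.27, 0.63])
(np.float64(1.2754870421439501), 0, 0, -0.0035, [0.38, 0.28, 0.62])
(np.float64(1.2340952789419135), 4, 0, -0.009, [0.4, 0.2, 0.63])
[(np.float64(0.6522518931845357), 4, 0, -0.0035, [0.65]), (np.float64(0.644), 16, -0.006, -0.0035, [0.64])]
[(np.float64(0.29266055045871564), 4, -0.012, -0.0035, [0.29]), (np.float64(0.2922018348623854), 4, 0, -0.0035, [0.29])]
[(np.float64(0.43766233766233764), 8, 0, -0.009, [0.44]), (np.float64(0.42435064935064937), 8, -0.006, -0.009, [0.42])]
```

```bash
python3 -m inch '[[[0.02,0,0,0.7,0,0,0],[0.02,0,0,0.7,0,0,0],[0.02,0,0,0.8,0,0,0],[0.02,0,0,0.8,0,0,0],[0.02,0,0,0.8,0,0,0],[0.02,0,0,0.75,0,0,0],[0.02,0,0,0,0,0,0],[0.02,0,0,0,0,0,0],[0.02,0,0,0,0,0,0],[0.02,0,0,0,0,0,0]]]'
```

```text
clock: 30.35
position: [0.5121, -0.2486, 0.0523]
orientation: [-179.8, -0.2, 154.1]
wrist_force: [-0.9, -0.8, 0.1]
width: 0.0437
grasp_force: 4.0
```

Nothing was touched on the way down. Squeeze now.

```bash
python3 -m inch '[[[0.1,0,0,0,0,0,0],[0.15,0,0,0,0,0,0],[0.2,0,0,0,0,0,0],[0.3,0,0,0,0,0,0],[1,0,0,0,0,0,0],[1,0,0,0,0,0,0],[1,0,0,0,0,0,0],[1,0,0,0,0,0,0],[1,0,0,0,0,0,0],[1,0,0,0,0,0,0]]]'
```

```text
clock: 31.35
position: [0.5119, -0.2485, 0.0519]
orientation: [-179.7, -0.2, 154.1]
wrist_force: [0.5, -0.2, 1.1]
width: 0.0364
grasp_force: 30.0
```

```bash
python3 -m inch '[[[1,0,0,-0.5,0,0,0],[1,0,0,-1,0,0,0],[1,0,0,-1.5,0,0,0],[1,0,0,-2,0,0,0],[1,0,0,-2,0,0,0],[1,0,0,-2,0,0,0],[1,0,0,-2,0,0,0],[1,0,0,-2,0,0,0],[1,0,0,0,0,0,0],[1,0,0,0,0,0,0]]]'
python3 - <<'E'
from h import *
s=sense();print(s['position'],s['width'],s['grasp_force'])
e=np.array([.8996,-.4368]);k=np.array([*(np.array(s['position'])[:2]+.075*e),s['position'][2]+.0115]);print('expected knob mid',k)
for c in('scene','side'):
    m,im=snap(c,c+'14.png');print(c,'exp',proj(m,k).round(1))
    for l in('knob','stand','tongs'): print(l,[(np.round(d['bbox']).tolist(),round(d['confidence'],2)) for d in spot_in(c,l)][:3])
E
```

```text
clock: 32.35
position: [0.5124, -0.2483, 0.1825]
orientation: [-179.7, -0.2, 154.1]
wrist_force: [0.5, -0.9, -1.8]
width: 0.0362
grasp_force: 30.0
[ 0.5123784  -0.24830685  0.18247396] 0.036231866094378146 29.99981475295499
expected knob mid [ 0.5798484  -0.28106685  0.19397396]
scene exp [244.5 246.1]
knob [([316.0, 141.0, 326.0, 151.0], 0.52)]
stand []
tongs [([220.0, 197.0, 256.0, 258.0], 0.8)]
side exp [346.4  83.1]
knob []
stand [([328.0, 123.0, 356.0, 148.0], 0.72)]
tongs [([365.0, 91.0, 402.0, 119.0], 0.59)]
```

Run:
```python
from h import *
for c,ex in(('scene',(244,246)),('side',(346,83))):
    m=camera_model(c);a=cv2.imread(f'pics/{c}0.png');b=cv2.imread(f'pics/{c}14.png')
    p=proj(m,[.58,-.281,.068]).astype(int)
    print(c,'old place before/after',a[p[1]-3:p[1]+4,p[0]-3:p[0]+4].reshape(-1,3).mean(0).round(),b[p[1]-3:p[1]+4,p[0]-3:p[0]+4].reshape(-1,3).mean(0).round())
    kc=np.array([51,76,114]) if 0 else a[p[1]-3:p[1]+4,p[0]-3:p[0]+4].reshape(-1,3).mean(0)
    roi=b[ex[1]-25:ex[1]+26,ex[0]-25:ex[0]+26].astype(float)
    # knob-like: hue/sat ratio match
    r=(abs(roi[:,:,1]/roi[:,:,2]-kc[1]/kc[2])<.06)&(abs(roi[:,:,0]/roi[:,:,2]-kc[0]/kc[2])<.06)
    _,lab,st,ce=cv2.connectedComponentsWithStats(r.astype('uint8')); k=1+st[1:,4].argmax();print('px',st[k]+[ex[0]-25,ex[1]-25,0,0,0])
```

```text
scene old place before/after [ 45.  83. 135.] [ 74. 120. 157.]
px [235 237  19  20 254]
side old place before/after [ 61.  90. 131.] [ 89. 124. 155.]
px [369  58   1   1   1]<stdin>:9: RuntimeWarning: divide by zero encountered in divide
<stdin>:9: RuntimeWarning: invalid value encountered in divide
```

```bash
python3 -m inch '[[[1,0.5,0.87,0,0,0,0],[1,1,1.75,0,0,0,0],[1,1.47,2.6,0,0,0,0],[1,1.47,2.6,0,0,0,0],[1,1.47,2.6,0,0,0,0],[1,1.47,2.6,0,0,0,0],[1,1.47,2.6,0,0,0,0],[1,1.47,2.6,0,0,0,0],[1,1.47,2.6,0,0,0,0],[1,1.47,2.6,0,0,0,0]]]'
python3 -m inch '[[[1,1.47,2.6,0,0,0,0],[1,1.47,2.6,0,0,0,0],[1,1.47,2.6,0,0,0,0],[1,1.47,2.6,0,0,0,0],[1,1.47,2.6,0,0,0,0],[1,1.47,2.6,0,0,0,0],[1,1.47,2.6,0,0,0,0],[1,1,1.75,0,0,0,0],[1,0,0,0,0,0,0],[1,0,0,0,0,0,0]]]'
python3 -c "
from h import *
s=sense();print(np.round(s['joint_positions'],1),s['grasp_force'])
p=np.array(s['position']);y=np.radians(s['orientation'][2]);x=np.array([np.cos(y),np.sin(y)]);n=np.array([np.sin(y),-np.cos(y)])
k=p[:2]-.075*x;d=np.array([.55,.228])-k;print('knob',k,'move tool x,y',d@x,d@n)"
```

```text
clock: 33.75
position: [0.495, 0.0225, 0.1815]
orientation: [-179.8, -0.2, 154.1]
wrist_force: [1.0, 0.3, -0.5]
width: 0.0361
grasp_force: 30.0
clock: 34.75
position: [0.4805, 0.249, 0.1807]
orientation: [-179.7, -0.2, 154.2]
wrist_force: [0.3, -1.0, -1.9]
width: 0.0369
grasp_force: 30.0
[-14.1  40.5 -30.5 106.7  29.8  41.4   2.6] 29.99969709548168
knob [0.54801148 0.21635245] move tool x,y 0.003287707285852825 0.011349474371253991
```

```bash
python3 -m inch '[[[1,0.15,0.5,0,0,0,0],[1,0.15,0.6,0,0,0,0],[1,0,0,0.5,0,0,0],[1,0,0,0.5,0,0,0],[1,0,0,0.5,0,0,0],[1,0,0,0,0,0,0],[1,0,0,0,0,0,0],[1,0,0,0,0,0,0],[1,0,0,0,0,0,0],[1,0,0,0,0,0,0]]]'
python3 - <<'E'
from h import *
s=sense();p=np.array(s['position']);y=np.radians(s['orientation'][2]);x=np.array([np.cos(y),np.sin(y)])
k=np.array([*(p[:2]-.075*x),p[2]+.0112]);print(p,s['grasp_force'],'knob mid',k.round(4))
for c in('scene','side'):
    m,im=snap(c,c+'16.png');ex=proj(m,k).round().astype(int)
    for l in('knob','funnel','jar'): print(c,l,[(np.round(d['bbox']).tolist(),round(d['confidence'],2)) for d in spot_in(c,l)][:4])
    b=im[ex[1]-25:ex[1]+26,ex[0]-25:ex[0]+26].astype(float)+1
    kc=np.array([135,83,45.]) if c=='scene' else np.array([131,90,61.])
    r=(abs(b[:,:,1]/b[:,:,0]-kc[1]/kc[0])<.06)&(abs(b[:,:,2]/b[:,:,0]-kc[2]/kc[0])<.07)
    _,lab,st,ce=cv2.connectedComponentsWithStats(r.astype('uint8')); j=1+st[1:,4].argsort()[::-1][:2]
    print(c,'exp mid',ex,'comp',(st[j]+[ex[0]-25,ex[1]-25,0,0,0]).tolist(),'mouth exp',proj(m,[.55,.228,.115]).round(1))
E
```

```text
clock: 35.75
position: [0.4832, 0.2604, 0.166]
orientation: [-179.8, -0.2, 154.1]
wrist_force: [-0.6, -0.2, -0.9]
width: 0.0363
grasp_force: 30.0
[0.48324503 0.26043478 0.16602666] 29.99987981747836 knob mid [0.5507 0.2277 0.1772]
scene knob [([374.0, 125.0, 379.0, 143.0], 0.46)]
scene funnel [([353.0, 185.0, 382.0, 217.0], 0.93), ([373.0, 224.0, 401.0, 261.0], 0.7), ([363.0, 148.0, 383.0, 163.0], 0.67), ([277.0, 223.0, 301.0, 252.0], 0.61)]
scene jar [([355.0, 162.0, 383.0, 185.0], 0.85)]
scene exp mid [375 132] comp [[370, 126, 11, 15, 92], [400, 132, 1, 1, 1]] mouth exp [372. 151.]
side knob [([286.0, 239.0, 302.0, 254.0], 0.75)]
side funnel [([264.0, 201.0, 303.0, 241.0], 0.68), ([237.0, 161.0, 267.0, 199.0], 0.65)]
side jar [([280.0, 279.0, 317.0, 308.0], 0.77), ([280.0, 233.0, 367.0, 309.0], 0.46)]
side exp mid [295 247] comp [[286, 237, 18, 15, 169]] mouth exp [296.6 266.1]
```

```bash
python3 -c "
from bench import *
print(finish_job())"
```

```text
the job is handed in; nothing more can be done
None
```

The job is handed in at about 36 s with the funnel seated in the jar and the knob held in the tongs about 35 mm above the funnel's mouth, on its centre as far as I could measure; no verdict came back.

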